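# Put the slotted turner away on the storage rail

## Task

The slotted turner has finished dripping: take it off the rail of the drip stand over the rail's upturned end, thread its eye over the upturned end of the storage stand's rail, and slide it along until it drops home in the saddle of the white spacer clip, then let go of it. Both stands only stand on the worktop and rock easily, so feel your way gently and do not rock, shove or press hard on either, and leave the other hanging utensils and the things around where they are.

Things in the scene. Friction and masses are not known exactly. Their poses are not given: they have to be found in the camera images.
- turner: slotted turner, 210 mm long, 110 g give or take a quarter: grey handle with a rectangular eye on top, steel blade with four slots, hanging from the drip rail. Origin: middle of the eye's roof, the face that rests on the rail. z up, blade towards -z, lower edge 200 mm below; y along the opening of the eye, square to the rail within 0.1 rad. Hole 22 mm wide in x, 34 mm high (z 0 to -34 mm)
- turner_grip (a point): where to grip the turner, 6 mm below the eye's roof: the head round the eye has two flat sides, 40 mm apart in x, 10 mm thick in y, from 16 mm above this point to 37 mm below. Grip across x from above, one finger on each side of the rail. Handle 18 mm wide, blade 70 mm wide in x and 3 mm thick
- drip_stand: free-standing drip stand, 2.4 kg: dark steel base 110 x 220 mm with a rimmed tray; origin at the centre of its underside, z up. A round rail, 8 mm in diameter, runs along y at x = 0, its top 254 mm high, from the post at y = +95 mm to an upturned end at y = -90 mm. Pushed along the rail with some 8 N it begins to rock
- drip_stand_tip (a point): the upturned end of the drip rail: a point in the middle of it, at the height of the top of the rail (254 mm). The end carries a ball 11 mm in diameter, whose top is 13.5 mm above this point; the rail's underside is 8 mm below this point. The rail goes from here towards +y of its stand
- store_stand: free-standing storage stand, twin of the drip stand turned round, with a plain wooden base and no tray; origin at the centre of its underside, z up; rail along y at x = 0, top 254 mm high, post at y = -95 mm, upturned end at y = +90 mm. It rocks as easily. A narrow palette knife hangs at y about -70 mm, and a white plastic spacer clip sits on the rail
- store_stand_rail (a point): top of the storage rail at y = 0 of its stand. The clip's place is not reported: its saddle's middle is somewhere from y = -25 to +40 mm; find it by touch. From the tip side (+y): lip 3 mm thick, top 10 mm above the rail's top; saddle 13 mm long, floor 4 mm above the rail's top; back wall 4 mm thick, top 17 mm above. Lip and wall are 14 mm wide in x, so an eye passes over the lip
- store_stand_tip (a point): the upturned end of the storage rail, shaped as the drip rail's: a point in the middle of it, at the height of the top of the rail (254 mm); ball 11 mm in diameter, its top 13.5 mm above this point, rail's underside 8 mm below. The rail goes from here towards -y of its stand
- skimmer: bystander: the utensil with a plain round disc that hangs behind the turner near the post of the drip rail; origin and eye like the turner's, 192 mm below the origin to its lower edge
- palette_knife: bystander: the narrow palette knife that hangs near the post of the storage rail; origin and eye like the turner's
- shaker: bystander: salt shaker, 44 mm in diameter, 90 mm high, at the back between the stands; origin at the centre of its underside
- spoon: bystander: teaspoon 130 mm long, lying flat at the front between the stands; origin at the centre of its underside
- mug_left: bystander: mug with a handle, 92 mm high, left of the drip stand; origin at the centre of its underside
- glass: bystander: drinking glass, 80 mm in diameter, 91 mm high, standing on the coaster; origin at the centre of its underside
- coaster: bystander: round wooden coaster, 96 mm in diameter, 10 mm thick, right of the storage stand; origin at the centre of its underside

How it is judged:
On the way, in this order (a step that is already met when the one before it is completed fails the run):
1. the turner's eye is off the drip rail, past its upturned end (y of turner in the frame of drip_stand below -0.105 m), for 0.1 s.
2. the turner's eye is threaded on the storage rail, inside its upturned end (y of turner in the frame of store_stand between -0.06 and 0.078 m and x of turner in the frame of store_stand between -0.011 and 0.011 m and z of turner in the frame of store_stand between 0.25 and 0.282 m), for 0.1 s.
At the end, for the whole second after the job is handed in: the turner hangs at rest on the storage stand, its eye's roof down on the floor of the clip's saddle (2 to 6.5 mm above the top of the rail, within 8 mm of x = 0 and between y = -31 and +46 mm of that stand), upright within 0.15 rad, square to the rail within 0.35; both stands flat (0.02 rad) (z of turner in the frame of store_stand between 0.256 and 0.2605 m and x of turner in the frame of store_stand between -0.008 and 0.008 m and y of turner in the frame of store_stand between -0.031 and 0.046 m and angle between turner's own z axis and vertical below 0.15 rad and angle between the y axis of turner and the y axis of store_stand, either way round below 0.35 rad and contact force between turner and store_stand above 0.3 N and linear speed of turner below 0.06 m/s and angle between each of drip_stand, store_stand's own z axis and vertical below 0.02 rad); the robot touches nothing.
It fails at once if a stand is shoved more than 10 mm along the worktop (distance of any of drip_stand, store_stand from where it was at the start of the episode above 0.01 m).
It fails at once if a stand is rocked by more than 0.03 rad (angle between any of drip_stand, store_stand's own z axis and vertical above 0.03 rad).
It fails at once if the turner is pressed on a stand or its clip with more than 25 N (contact force between turner and drip_stand above 25 N or contact force between turner and store_stand above 25 N).
It fails at once if another hanging utensil is displaced by more than 25 mm (distance of any of skimmer, palette_knife from where it was at the start of the episode above 0.025 m).
It fails at once if a bystander on the worktop is displaced by more than 20 mm (distance of any of shaker, spoon, mug_left, glass, coaster from where it was at the start of the episode above 0.02 m).
It also fails if it takes over 58 s, if anything falls off the work surface, if the arm or the gripper's body presses on something with over 40 N, if the wrist force passes 120 N, or if a joint passes its speed limit or range.

## Robot

A 6-joint arm with a two-finger parallel gripper is mounted at the origin on a cart in front of the work surface, level with it; the furniture and walls round the work are solid. World frame = base frame: x ahead of the robot, y to its left, z up, the work surface at z = 0. Lengths are in m, angles in rad, forces in N, time in s.
With the tool pointing down it reaches from about 0.35 to 0.85 m from the base axis. Payload 8.1 kg.
Tool frame: the origin (TCP) lies at the very end of the fingers, on their centre line; the grasp point (between the pads) lies 19 mm behind it; z points along the fingers, x is the direction in which the jaws open and shut, and the axes are right-handed (so a half turn about z gives the same grasp; the last joint's range is limited). The gripper opens to 85 mm and grips with 20 to 120 N. Pads are 22 mm wide; open, the fingers measure 114 mm over their backs; the gripper's body (76 mm by 85 mm) begins 54 mm behind the grasp point. The pads swing forward as they close: fully open they stand 13 mm farther back than shut.
Start: joints at [-1.198, 0.13, 1.488, -0, 1.523, -0.085], TCP at [0.265, -0.538, 0.231] pointing down, gripper open.
Joint ranges: [-2.96, 2.96], [-0.89, 2.26], [0.02, 2.5], [-1.34, 4.48], [0, 2.73], [-2.66, 2.66]. Speed limits (rad/s): [2.39, 2.39, 2.79, 3.14, 3.14, 3.14].

## Interface

Orientations are given as a rotation vector (axis times angle).
In Python, from bench import monitor, eyes, order, models gives the robot as it stands.
- The arm moves only by the tool servo_tool, never from a script. Its argument "rows" is one flat list of numbers, 7 for each row, row after row: the opening, from 0 (shut) to 1 (fully open), then the shift along the world's x, y, z in m, then the turn, a rotation vector about the world's x, y, z in degrees. A call has 1 to 20 rows; each row is the pose to reach, as a shift and turn from the pose commanded when the call began; what a row does not reach only later rows make up. A row lasts 1/10 s, in which the tool goes at most 50 mm and 8.59 degrees, less where a joint would pass 70% of its speed; a pose out of reach is approached as far as the arm can. A call with a gripper value outside its range is refused whole. The fingers move at their own pace and stop on an object; "force" is the grip in N (left out, the last holds). Time passes only in rows, so rows that repeat a pose let the fingers close. It gives the time, the measured TCP pose, the force and the opening at its end, in the units of the state.
- monitor.sense(): the state, without advancing time (a new reading comes with each control period).
- eyes.grab_frame(name): name is "side" or "top" or "wrist"; returns the picture (420x560x3 uint8, red, green, blue); there is no depth.
- eyes.camera_params(name): a dict with "camera_matrix" (3x3 intrinsics, pixels), "rvec" (rotation vector, rad) and "tvec" (3), from world to camera coordinates, as OpenCV has them. Camera axes: x right, y down, z forward; pixel columns grow to the right and rows downward; lengths in m; the calibration is good to about 2 mm. A picture is of the moment at which its call begins: read the wrist's pose just before it. camera_params takes no time and is no camera call; for the wrist camera it gives the pose at the moment of the call.
- order.sign_off(): hands the job in, once; it reports no verdict.
Trained networks look in the newest picture that a camera, given by its name, has taken for a name from the list of things; names that differ only in an ending like _2 or _b are one class to them, and where a whole thing is asked for, a point or a joint stands for the part that bears it (a point fixed in the world has none). Each returns a list of dicts, best first, with "conf" (0 to 1); they miss things now and then, are a little off and sometimes report something else, mostly with a low value. They report only what shows in the picture. A call takes as long as a camera call.
- models.find_in(camera, label): "extent" ([left, top, right, bottom] in pixels, round what is visible of it).
The state is a dict: "clock": time; "joints": joint angles; "joint_vel": joint speeds; "tau": joint torques, N m; "position": TCP position; "tool_rot": TCP orientation; "ft_force": force on the tool from outside, world axes, zero at the start; "torque": the same for the moment, N m; "opening": opening from 0.0 (shut) to 1.0 (fully open).
Only numpy, scipy, OpenCV 4.12 (cv2) and the standard library are available. Lean on these libraries where they do the work, as an engineer would, in place of code of your own. Each camera call takes 0.05 s, during which the arm holds its last target.

## Working session

There is one attempt and no reset: what is moved stays moved. The work goes in short steps, Python scripts to look and compute and a tool call to move; the robot and the scene stay as the last step left them, time stands still between calls to the robot, and variables do not carry over. Pictures are saved under pics/ and viewed, and the job is handed in when it is done.

Besides the shell and the picture viewer there is one more tool, called as name(argument=value, ...) on one line, values as JSON. servo_tool: Moves the arm, as the interface text tells. Its arguments: {"type":"object","properties":{"rows":{"type":"array","items":{"type":"number"}},"force":{"type":"number"}},"required":["rows"]}

```bash
ls; mkdir -p pics; python3 - <<'E'
from bench import monitor, eyes, models
import cv2
s=monitor.sense(); print({k:s[k] for k in ('clock','position','tool_rot','ft_force','opening')})
for c in ('side','top','wrist'):
    im=eyes.grab_frame(c); cv2.imwrite(f'pics/a_{c}.png',im[:,:,::-1])
    p=eyes.camera_params(c); print(c,p)
E
```

```text
pics
{'clock': 0.0, 'position': array([ 0.26502555, -0.53767903,  0.23024052]), 'tool_rot': array([-2.66661392e+00,  1.65878804e+00,  2.30006797e-03]), 'ft_force': array([ 0.64777823, -0.21259096, -0.35866224]), 'opening': 0.9974576925227892}
side {'camera_matrix': array([[436.67866626,   0.        , 275.96301611],
       [  0.        , 436.67866626, 201.81118181],
       [  0.        ,   0.        ,   1.        ]]), 'rvec': array([ 1.80988348, -1.07426782,  0.63070401]), 'tvec': array([-0.25280198,  0.3716272 ,  0.91237918])}
top {'camera_matrix': array([[411.49120856,   0.        , 274.09379317],
       [  0.        , 411.49120856, 209.55549114],
       [  0.        ,   0.        ,   1.        ]]), 'rvec': array([ 2.10092807, -1.52303446,  0.51600889]), 'tvec': array([-0.15131612,  0.4824748 ,  1.33693631])}
wrist {'camera_matrix': array([[363.52261843,   0.        , 275.12075187],
       [  0.        , 363.52261843, 207.95410456],
       [  0.        ,   0.        ,   1.        ]]), 'rvec': array([-2.46003529,  1.53155449,  0.21743622]), 'tvec': array([-0.59847469, -0.03494471,  0.37852341])}
```

View pics/a_side.png

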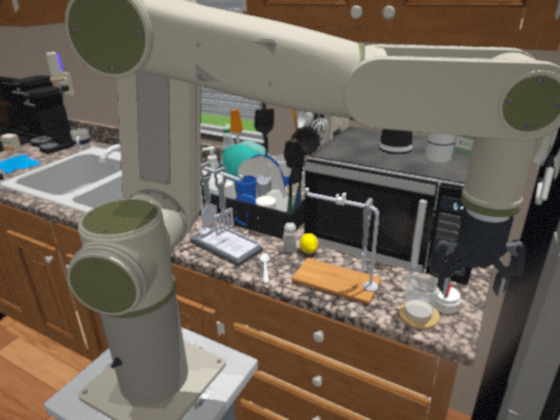

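View pics/a_top.png

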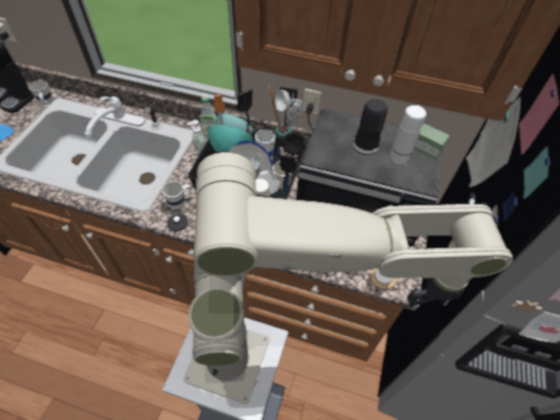

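View pics/a_wrist.png

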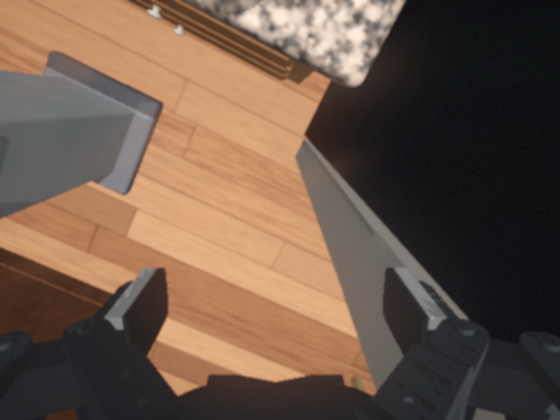

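```bash
python3 - <<'E'
from bench import monitor, eyes, models
for c in ('side','top'):
    for l in ('turner','turner_grip','drip_stand','drip_stand_tip','store_stand','store_stand_tip','store_stand_rail','skimmer','palette_knife'):
        r=models.find_in(c,l); print(c,l,[( [round(float(v),1) for v in d['extent']],round(d['conf'],2)) for d in r[:3]])
E
```

```text
side turner [([216.4, 166.9, 230.9, 231.5], 0.61)]
side turner_grip [([214.4, 165.4, 232.2, 234.2], 0.58)]
side drip_stand [([189.5, 171.0, 263.0, 264.2], 0.91)]
side drip_stand_tip [([189.1, 170.6, 262.4, 265.7], 0.61)]
side store_stand [([292.9, 191.0, 379.7, 298.6], 0.71)]
side store_stand_tip [([291.9, 186.7, 377.4, 305.8], 0.83)]
side store_stand_rail [([290.4, 190.9, 379.7, 301.5], 0.82)]
side skimmer [([199.6, 162.4, 218.0, 222.1], 0.97)]
side palette_knife [([360.5, 199.2, 371.4, 272.0], 0.74)]
top turner []
top turner_grip []
top drip_stand []
top drip_stand_tip []
top store_stand []
top store_stand_tip []
top store_stand_rail [([375.2, 273.2, 388.4, 281.2], 0.47)]
top skimmer []
top palette_knife []
```

```bash
cat > h.py <<'E'
import numpy as np, cv2
from bench import eyes
def cam(c):
    p=eyes.camera_params(c); R=cv2.Rodrigues(p['rvec'])[0]; return p['camera_matrix'],R,np.array(p['tvec']).reshape(3)
def ray(P,u,v):
    K,R,t=P; d=R.T@np.linalg.inv(K)@np.array([u,v,1.]); return -R.T@t,d/np.linalg.norm(d)
def onz(P,u,v,z):
    o,d=ray(P,u,v); return o+d*(z-o[2])/d[2]
def proj(P,X):
    K,R,t=P; c=K@(R@np.asarray(X,float)+t); return c[:2]/c[2]
E
python3 - <<'E'
from h import *
im=cv2.imread('pics/a_side.png')[140:330,170:400]
cv2.imwrite('pics/b.png',cv2.resize(im,None,fx=3.4,fy=3.15,interpolation=cv2.INTER_CUBIC))
P=cam('side'); print(ray(P,280,200)[0])
for n,z,u,v in [('dripbase near',0,243,262),('right',0,262,242),('left',0,190,238),('store L',0,293,282),('store near',0,370,299),('store R',0,379,283),('tip',.26,307,192),('post top',.254,375,204)]:
    print(n,onz(P,u,v,z).round(3))
E
```

```text
[-0.42872717 -0.54913256  0.74101136]
dripbase near [0.443 0.07  0.   ]
right [0.563 0.077 0.   ]
left [0.476 0.296 0.   ]
store L [ 0.427 -0.103  0.   ]
store near [ 0.457 -0.312  0.   ]
store R [ 0.532 -0.312  0.   ]
tip [ 0.469 -0.123  0.26 ]
post top [ 0.494 -0.291  0.254]
```

View pics/b.png

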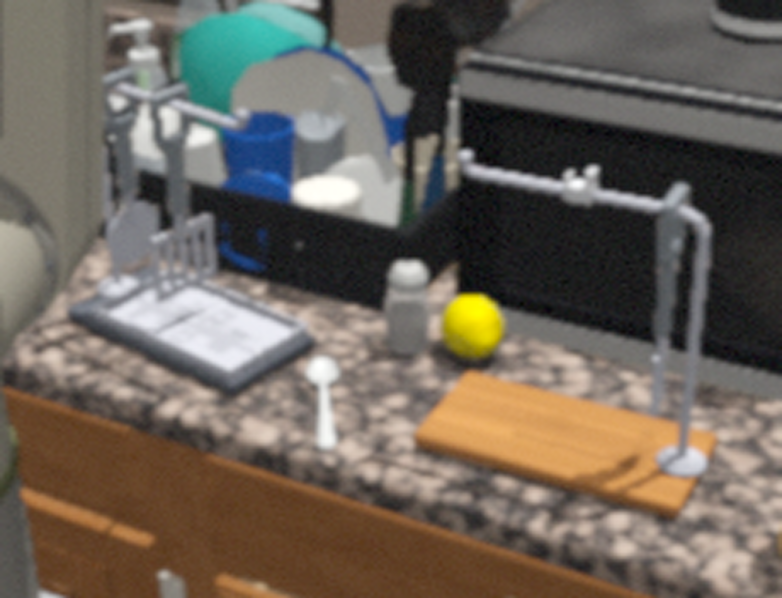

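```bash
python3 - <<'E'
from h import *
from bench import monitor
P=cam('wrist'); s=monitor.sense()
T=cv2.Rodrigues(np.array(s['tool_rot']))[0]; o=-P[1].T@P[2]
print('toolR',T.round(3),'cam in tool',(T.T@(o-s['position'])).round(4),'\ncam axes in tool',(T.T@P[1].T).round(3))
P=cam('side')
for l,u,v,z in [('clip',340.6,200,.258),('shaker base',289.5,252,0),('ball',309,253,0),('spoon',265,268,0),('spoon2',265,282,0),('driptip',241,177,.26),('turner eye',221,172,.254),('skim eye',204,167,.254)]: print(l,onz(P,u,v,z).round(3))
E
```

```text
toolR [[ 0.442 -0.897  0.   ]
 [-0.897 -0.442 -0.   ]
 [ 0.    -0.    -1.   ]] cam in tool [-0.0005 -0.07   -0.1419] 
cam axes in tool [[ 1.    -0.001 -0.001]
 [ 0.001  0.961  0.276]
 [ 0.    -0.276  0.961]]
clip [ 0.469 -0.213  0.258]
shaker base [ 0.553 -0.026  0.   ]
ball [ 0.575 -0.081  0.   ]
spoon [ 0.447 -0.002  0.   ]
spoon2 [ 0.391 -0.036  0.   ]
driptip [0.472 0.079 0.26 ]
turner eye [0.487 0.157 0.254]
skim eye [0.495 0.224 0.254]
```

servo_tool(rows=[1,0,0,0.05,0,0,0,1,0,0.02,0.1,0,0,0,1,0.02,0.06,0.14,0,0,8,1,0.04,0.1,0.18,0,0,16,1,0.06,0.14,0.22,0,0,24,1,0.08,0.18,0.25,0,0,32,1,0.1,0.22,0.26,0,0,40,1,0.12,0.26,0.26,0,0,48,1,0.14,0.3,0.26,0,0,56,1,0.16,0.34,0.26,0,0,63.8,1,0.17,0.385,0.26,0,0,63.8,1,0.18,0.43,0.26,0,0,63.8,1,0.19,0.475,0.26,0,0,63.8,1,0.2,0.52,0.26,0,0,63.8,1,0.215,0.56,0.26,0,0,63.8,1,0.215,0.59,0.26,0,0,63.8,1,0.215,0.59,0.26,0,0,63.8,1,0.215,0.59,0.26,0,0,63.8], force=40)

```text
clock: 2.85
position: [0.4801, 0.0522, 0.4914]
tool_rot: [3.141, 0.004, 0.0]
ft_force: [0.0, -1.4, 0.3]
opening: 1.001
```

```bash
cat > look.py <<'E'
import sys
from h import *
from bench import monitor, models
import json
n=sys.argv[1]; cams=sys.argv[2].split(','); labels=sys.argv[3].split(',') if len(sys.argv)>3 else []
s=monitor.sense(); print(round(s['clock'],2),s['position'].round(4),s['tool_rot'].round(3),s['ft_force'].round(2),round(s['opening'],3))
for c in cams:
    P=cam(c); im=eyes.grab_frame(c); cv2.imwrite(f'pics/{n}_{c}.png',im[:,:,::-1]); np.savez(f'pics/{n}_{c}.npz',K=P[0],R=P[1],t=P[2])
    for l in labels:
        for d in models.find_in(c,l)[:2]: print(c,l,np.round(d['extent'],1).tolist(),round(d['conf'],2))
E
python3 look.py c wrist,top turner,skimmer,drip_stand,store_stand,palette_knife,shaker
```

```text
2.85 [0.4801 0.0522 0.4914] [3.141 0.004 0.   ] [ 0.03 -1.38  0.25] 1.001
wrist turner [262.0, 42.3, 309.0, 80.7] 0.78
wrist turner [251.1, 372.0, 271.5, 379.0] 0.58
wrist skimmer [271.9, 0.0, 317.1, 26.3] 0.72
wrist drip_stand [242.8, 0.0, 331.4, 152.2] 0.55
wrist store_stand [244.8, 227.6, 307.9, 382.0] 0.75
wrist palette_knife [266.5, 328.9, 284.3, 365.5] 0.57
wrist shaker [313.7, 178.5, 342.8, 204.8] 0.85
wrist shaker [243.4, 229.1, 305.3, 384.5] 0.61
top turner [228.2, 197.9, 239.8, 224.1] 0.7
top drip_stand [220.5, 205.5, 263.4, 247.1] 0.72
top drip_stand [231.4, 201.1, 238.4, 221.9] 0.46
top store_stand [295.2, 204.0, 363.2, 274.4] 0.62
top palette_knife [349.5, 220.2, 353.1, 240.9] 0.44
top shaker [279.7, 210.0, 289.2, 228.4] 0.67
```

View pics/c_wrist.png

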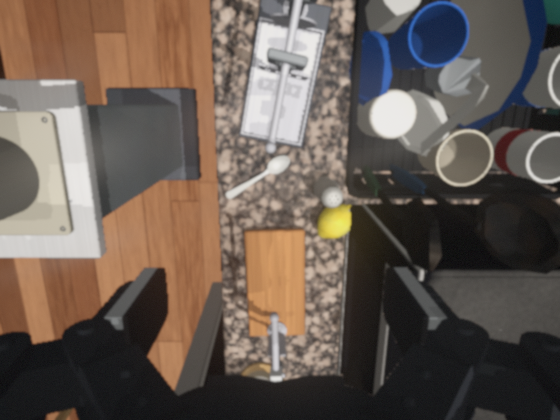

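View pics/c_top.png

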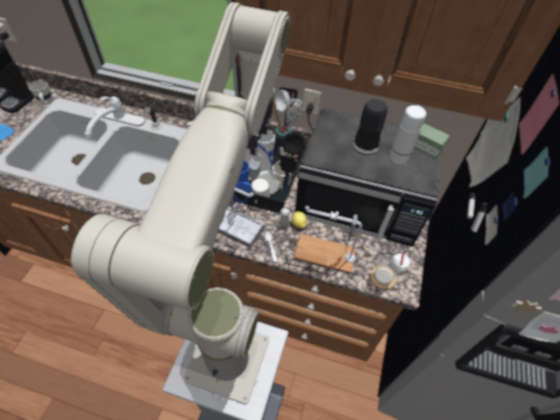

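```bash
python3 - <<'E'
from h import *
w=cv2.imread('pics/c_wrist.png'); t=cv2.imread('pics/c_top.png')
cv2.imwrite('pics/c1.png',cv2.resize(w[0:160,220:360],None,fx=3.75,fy=3.75,interpolation=cv2.INTER_CUBIC))
cv2.imwrite('pics/c2.png',cv2.resize(t[195:285,285:375],None,fx=6.5,fy=6.5,interpolation=cv2.INTER_CUBIC))
E
```

```text
(no output)
```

View pics/c1.png

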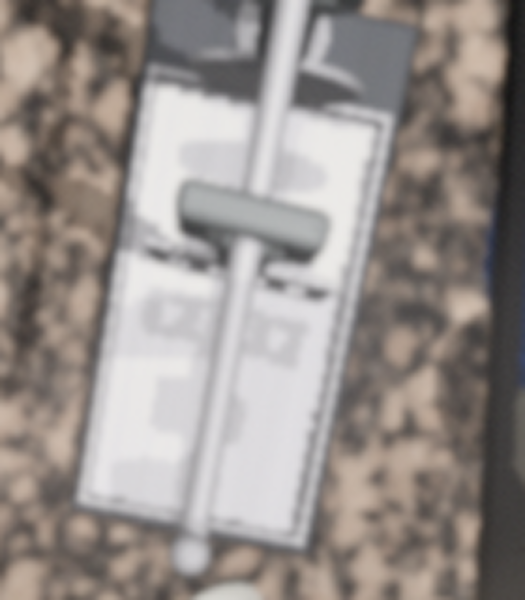

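View pics/c2.png

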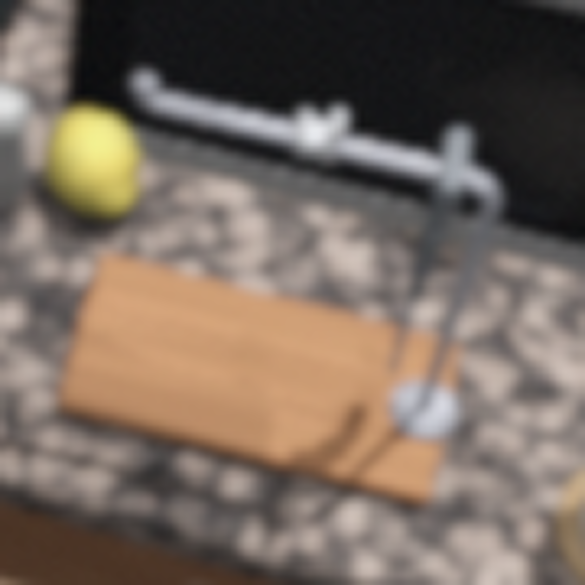

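```bash
python3 - <<'E'
from h import *
def ld(n):
    z=np.load(n); return z['K'],z['R'],z['t']
W=ld('pics/c_wrist.npz');T=ld('pics/c_top.npz');S=cam('side')
f=lambda x,y:(220+x/3.75,y/3.75)
tip=onz(W,*f(192,552),.262); rail=onz(W,*f(284,60),.254); rail2=onz(W,*f(238,300),.254); head=onz(W,*f(254,211),.264)
hl=onz(W,*f(181,196),.264);hr=onz(W,*f(328,226),.264)
print('tip',tip,'rail',rail,rail2,'head',head,hl,hr,np.linalg.norm(hl-hr))
d=(rail-tip)[:2]; print('yaw',np.degrees(np.arctan2(-d[0],d[1]))); d=(rail2-tip)[:2]; print('yaw',np.degrees(np.arctan2(-d[0],d[1])),'head yaw',np.degrees(np.arctan2((hr-hl)[1],(hr-hl)[0])))
# drip base corners (wrist): front-left of base at z~.01
for p in [(78,500),(305,548),(415,30)]: print('base',onz(W,*f(*p),.012).round(4))
print('side tip',onz(S,241,177,.262))
g=lambda x,y:(285+x/6.5,195+y/6.5)
print('top: tip',onz(T,*g(146,82),.262).round(4),'clip',onz(T,*g(318,130),.26).round(4),'rail end',onz(T,*g(440,167),.25).round(4))
for p in [(106,252),(60,412),(432,502),(470,345)]: print('sbase',onz(T,*g(*p),.015).round(4))
h=lambda x,y:(170+x/3.4,140+y/3.15)
print('side: tip',onz(S,*h(466,158),.262).round(4),'clip',onz(S,*h(580,187),.26).round(4),'railend',onz(S,*h(660,208),.25).round(4))
for p in [(472,372),(415,436),(678,515),(716,438)]: print('sbase',onz(S,*h(*p),.015).round(4))
# wrist store base
for u,v in [(246,229),(304,229),(305,335),(250,335)]: print('sbw',onz(W,u,v,.015).round(4))
print(proj(W,[.469,-.123,.262]), proj(W,[.469,-.213,.262]))
E
```

```text
tip [0.47591533 0.08028876 0.262     ] rail [0.49915568 0.20216394 0.254     ] [0.48803166 0.14515063 0.254     ] head [0.49167693 0.16572714 0.264     ] [0.47332008 0.1691992  0.264     ] [0.51039041 0.16223571 0.264     ] 0.03771868939066526
yaw -10.796102440242946
yaw -10.581015647740001 head yaw -10.638768531746164
base [0.4223 0.0748 0.012 ]
base [0.5244 0.0536 0.012 ]
base [0.565 0.264 0.012]
side tip [0.46816024 0.07601404 0.262     ]
top: tip [ 0.4763 -0.1184  0.262 ] clip [ 0.4763 -0.2092  0.26  ] rail end [ 0.4809 -0.2731  0.25  ]
sbase [ 0.5284 -0.1006  0.015 ]
sbase [ 0.4145 -0.1048  0.015 ]
sbase [ 0.425  -0.3207  0.015 ]
sbase [ 0.5336 -0.3214  0.015 ]
side: tip [ 0.4745 -0.1199  0.262 ] clip [ 0.4683 -0.2131  0.26  ] railend [ 0.4794 -0.2694  0.25  ]
sbase [ 0.5308 -0.1016  0.015 ]
sbase [ 0.4225 -0.103   0.015 ]
sbase [ 0.4216 -0.3206  0.015 ]
sbase [ 0.5308 -0.3149  0.015 ]
sbw [ 0.4278 -0.0941  0.015 ]
sbw [ 0.5321 -0.094   0.015 ]
sbw [ 0.5392 -0.3144  0.015 ]
sbw [ 0.4311 -0.3146  0.015 ]
[265.56247818 322.52579886] [265.99238389 386.18183306]
```

servo_tool(rows=[1,0.004,0.035,0,0,0,-4,1,0.008,0.075,0,0,0,-8,1,0.0115,0.1133,-0.03,0,0,-10.7,1,0.0115,0.1133,-0.07,0,0,-10.7,1,0.0115,0.1133,-0.11,0,0,-10.7,1,0.0115,0.1133,-0.14,0,0,-10.7,1,0.0115,0.1133,-0.16,0,0,-10.7,1,0.0115,0.1133,-0.16,0,0,-10.7])

```text
clock: 4.35
position: [0.4901, 0.1649, 0.3274]
tool_rot: [3.126, -0.291, -0.01]
ft_force: [0.1, -0.9, 0.1]
opening: 0.996
```

```bash
python3 look.py d wrist
```

```text
4.35 [0.4901 0.1649 0.3274] [ 3.126 -0.291 -0.01 ] [ 0.09 -0.91  0.11] 0.996
```

View pics/d_wrist.png

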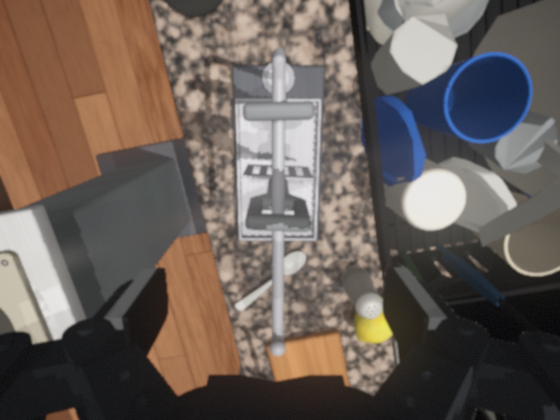

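```bash
python3 - <<'E'
from h import *
z=np.load('pics/d_wrist.npz'); W=(z['K'],z['R'],z['t'])
for n,X in [('head',[.4917,.1657,.264]),('tip',[.476,.080,.262]),('skim',[.503,.224,.264])]: print(n,proj(W,X))
for n,p,zz in [('tip',(278,350),.262),('upper bar',(279,110),.264),('dark',(277,212),.264),('railend',(280,60),.25)]: print(n,onz(W,*p,zz).round(4))
im=cv2.imread('pics/d_wrist.png'); cv2.imwrite('pics/d1.png',cv2.resize(im[40:370,190:370],None,fx=1.8*1.5,fy=1.8,interpolation=cv2.INTER_CUBIC)[:600,:800])
E
```

```text
head [278.75731621 224.66705367]
tip [279.13227558 347.47739865]
skim [279.54600574 122.31779314]
tip [0.4749 0.0782 0.262 ]
upper bar [0.5039 0.2305 0.264 ]
dark [0.4921 0.1736 0.264 ]
railend [0.5094 0.2568 0.25  ]
```

View pics/d1.png

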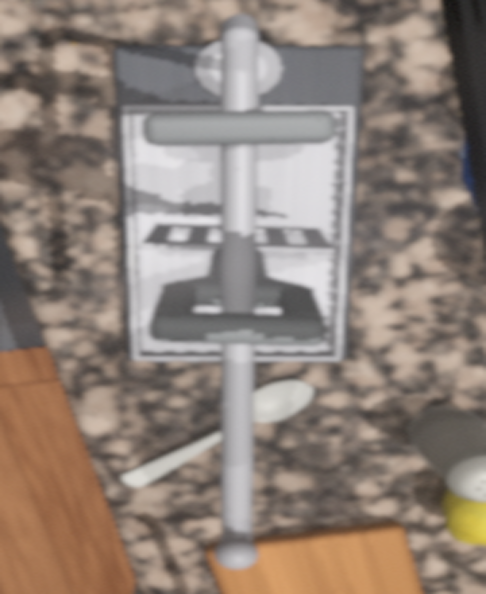

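servo_tool(rows=[1,0.001,0.0005,-0.03,0,0,0,1,0.001,0.0005,-0.06,0,0,0,1,0.001,0.0005,-0.085,0,0,0,1,0.001,0.0005,-0.1,0,0,0,1,0.001,0.0005,-0.1,0,0,0,1,0.001,0.0005,-0.1,0,0,0])

```text
clock: 5.0
position: [0.4935, 0.1658, 0.2331]
tool_rot: [-3.127, 0.292, -0.003]
ft_force: [-0.3, 0.7, -0.0]
opening: 0.998
```

```bash
python3 look.py e wrist,side
```

```text
5.0 [0.4935 0.1658 0.2331] [-3.127e+00  2.920e-01 -3.000e-03] [-0.31  0.71 -0.01] 0.998
```

View pics/e_wrist.png

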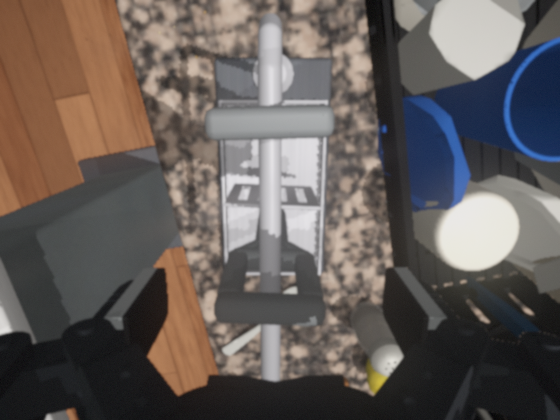

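servo_tool(rows=[1,-0.0015,0,-0.005,0,0,0,1,-0.0015,0,-0.005,0,0,0,1,-0.0015,0,-0.005,0,0,0,1,-0.0015,0,-0.005,0,0,0])

```text
clock: 5.5
position: [0.4912, 0.1656, 0.2264]
tool_rot: [-3.128, 0.292, -0.0]
ft_force: [-0.5, -0.4, 0.2]
opening: 1.004
```

```bash
python3 look.py e2 wrist
```

```text
5.5 [0.4912 0.1656 0.2264] [-3.128  0.292 -0.   ] [-0.54 -0.37  0.25] 1.004
```

servo_tool(rows=[0.55,0,0,0,0,0,0,0.5,0,0,0,0,0,0,0.45,0,0,0,0,0,0,0.4,0,0,0,0,0,0,0.3,0,0,0,0,0,0,0.2,0,0,0,0,0,0,0.2,0,0,0,0,0,0], force=30)

```text
clock: 6.25
position: [0.4912, 0.1656, 0.2264]
tool_rot: [-3.128, 0.292, -0.0]
ft_force: [-0.2, -0.1, 2.3]
opening: 0.463
```

```bash
python3 look.py f wrist,side
```

```text
6.25 [0.4912 0.1656 0.2264] [-3.128  0.292 -0.   ] [-0.21 -0.07  2.25] 0.463
```

View pics/f_wrist.png

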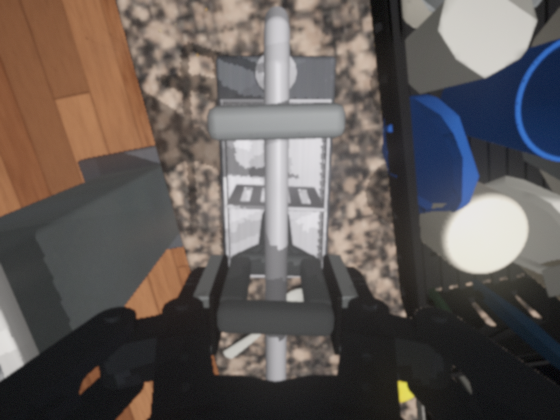

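servo_tool(rows=[0.2,0,0,0.004,0,0,0,0.2,0,0,0.008,0,0,0,0.2,0,0,0.012,0,0,0,0.2,0,0,0.016,0,0,0,0.2,0,0,0.02,0,0,0,0.2,0,0,0.02,0,0,0,0.2,0,0,0.02,0,0,0])

```text
clock: 7.05
position: [0.4913, 0.1656, 0.2464]
tool_rot: [-3.128, 0.292, -0.0]
ft_force: [0.5, -1.0, -0.8]
opening: 0.464
```

```bash
python3 look.py g wrist,side
```

```text
7.05 [0.4913 0.1656 0.2464] [-3.128  0.292 -0.   ] [ 0.52 -1.01 -0.78] 0.464
```

View pics/g_wrist.png

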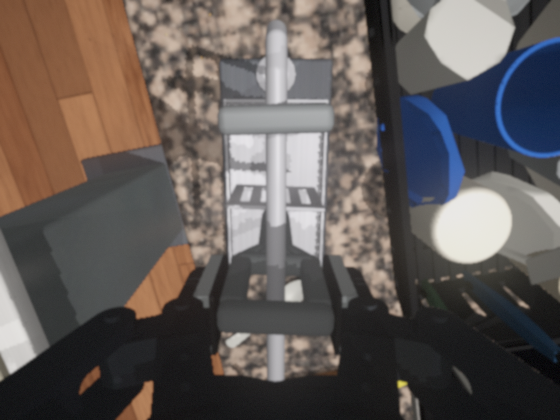

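servo_tool(rows=[0.2,-0.0014,-0.0074,0,0,0,0,0.2,-0.0037,-0.0197,0,0,0,0,0.2,-0.0065,-0.0344,0,0,0,0,0.2,-0.0084,-0.0442,0,0,0,0,0.2,-0.0102,-0.054,0,0,0,0,0.2,-0.0111,-0.059,0,0,0,0,0.2,-0.0111,-0.059,0,0,0,0])

```text
clock: 7.85
position: [0.4801, 0.1058, 0.2464]
tool_rot: [-3.128, 0.294, -0.0]
ft_force: [-0.1, 0.3, -0.9]
opening: 0.461
```

```bash
python3 look.py i wrist,side
```

```text
7.85 [0.4801 0.1058 0.2464] [-3.128  0.294 -0.   ] [-0.09  0.3  -0.89] 0.461
```

View pics/i_wrist.png

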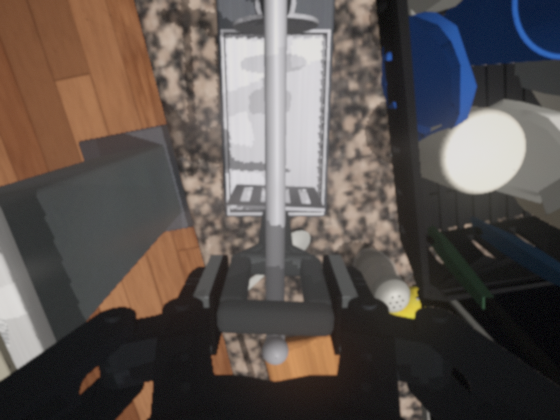

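View pics/i_side.png

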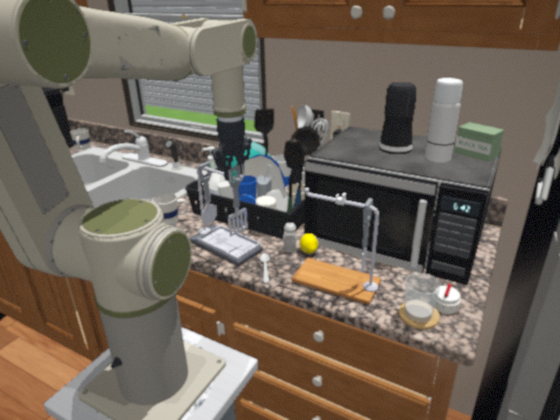

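servo_tool(rows=[0.2,-0.0009,-0.0049,0,0,0,0,0.2,-0.0024,-0.0128,0,0,0,0,0.2,-0.0041,-0.0216,0,0,0,0,0.2,-0.0058,-0.0305,0,0,0,0,0.2,-0.0074,-0.0393,0,0,0,0,0.2,-0.0093,-0.0491,0,0,0,0,0.2,-0.0121,-0.0639,0,0,0,0,0.2,-0.0149,-0.0786,0,0,0,0,0.2,-0.0149,-0.0786,0,0,0,0])

```text
clock: 8.85
position: [0.4649, 0.0262, 0.2464]
tool_rot: [3.127, -0.295, 0.0]
ft_force: [0.8, 0.1, -1.2]
opening: 0.467
```

```bash
python3 look.py j wrist,side
```

```text
8.85 [0.4649 0.0262 0.2464] [ 3.127 -0.295  0.   ] [ 0.79  0.1  -1.22] 0.467
```

View pics/j_wrist.png

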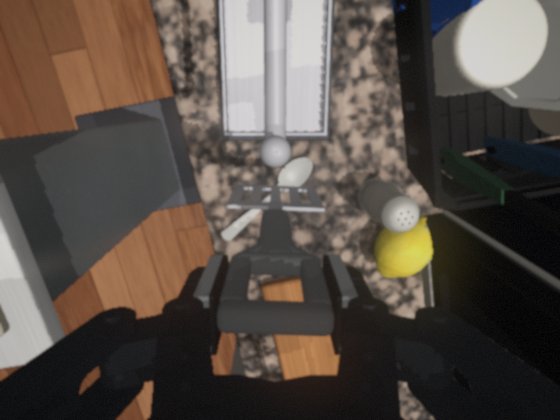

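View pics/j_side.png

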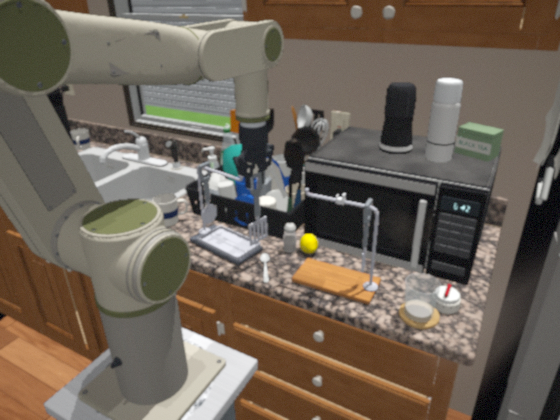

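servo_tool(rows=[0.2,0,0,0.03,0,0,0,0.2,0,0,0.07,0,0,0,0.2,0,0,0.11,0,0,0,0.2,0,0,0.15,0,0,2,0.2,0.003,0,0.19,0,0,6,0.2,0.006,-0.02,0.22,0,0,10,0.2,0.01,-0.05,0.234,0,0,11.7,0.2,0.01,-0.085,0.234,0,0,11.7,0.2,0.01,-0.12,0.234,0,0,11.7,0.2,0.01,-0.155,0.234,0,0,11.7,0.2,0.01,-0.19,0.234,0,0,11.7,0.2,0.01,-0.225,0.234,0,0,11.7,0.2,0.01,-0.255,0.234,0,0,11.7,0.2,0.01,-0.275,0.234,0,0,11.7,0.2,0.01,-0.285,0.234,0,0,11.7,0.2,0.01,-0.285,0.234,0,0,11.7,0.2,0.01,-0.285,0.234,0,0,11.7])

```text
clock: 10.65
position: [0.4755, -0.2562, 0.4804]
tool_rot: [-3.141, -0.029, -0.0]
ft_force: [0.1, 0.3, -1.5]
opening: 0.465
```

```bash
python3 look.py k wrist,side
```

```text
10.65 [ 0.4755 -0.2562  0.4804] [-3.141 -0.029 -0.   ] [ 0.05  0.3  -1.47] 0.465
```

View pics/k_wrist.png

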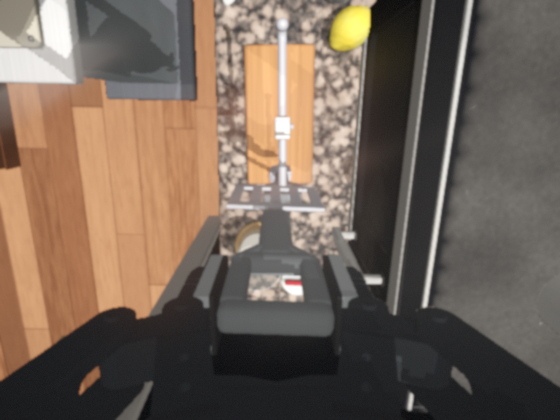

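```bash
python3 - <<'E'
import cv2
im=cv2.imread('pics/k_wrist.png'); cv2.imwrite('pics/k1.png',cv2.resize(im[0:200,225:345],None,fx=5,fy=3,interpolation=cv2.INTER_CUBIC))
cv2.imwrite('pics/k2.png',cv2.resize(im[105:150,255:310],None,fx=12,fy=12,interpolation=cv2.INTER_CUBIC))
E
```

```text
(no output)
```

View pics/k1.png

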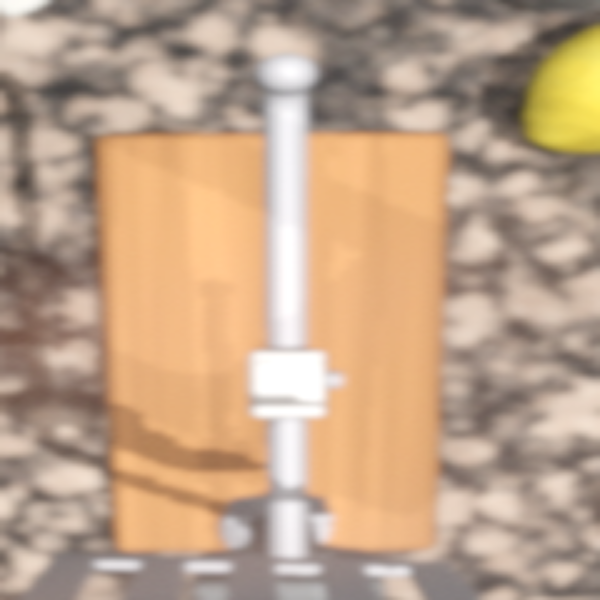

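View pics/k2.png

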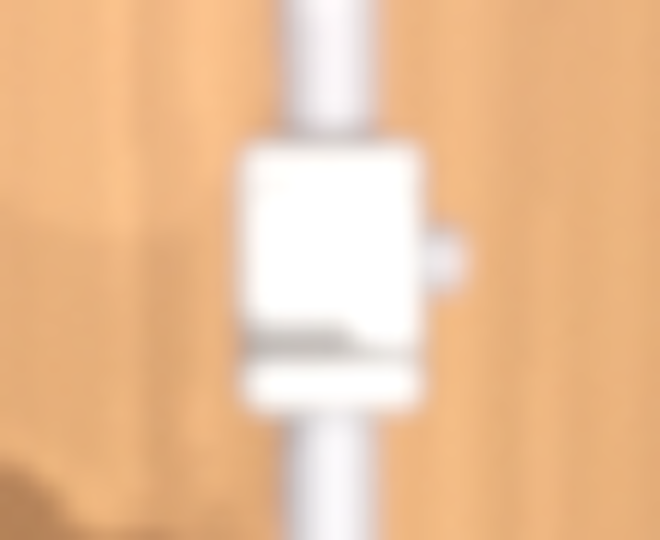

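```bash
python3 - <<'E'
from h import *
z=np.load('pics/k_wrist.npz'); W=(z['K'],z['R'],z['t']); print('cam',-W[1].T@W[2])
tip=onz(W,225+289/5,73/3,.262); r=onz(W,225+289.5/5,525/3,.254)
print('tip',tip,'rail',r,'yaw',np.degrees(np.arctan2(-(tip-r)[0],(tip-r)[1])))
c=lambda x,y:(255+x/12,105+y/12)
print('lip out top/bot',onz(W,*c(333,140),.264),onz(W,*c(333,140),.25)); print('wall front top',onz(W,*c(333,352),.271),'wall rear top',onz(W,*c(333,413),.271))
print('width',onz(W,*c(243,300),.262)[0]-onz(W,*c(421,300),.262)[0])
for p in [(95,133),(450,133),(438,548),(115,552)]: print('base',onz(W,225+p[0]/5,p[1]/3,.015).round(4))
E
```

```text
cam [ 0.47392635 -0.18573741  0.62230223]
tip [ 0.47976421 -0.11662491  0.262     ] rail [ 0.4832913  -0.25569623  0.254     ] yaw 1.4528121806575358
lip out top/bot [ 0.48156421 -0.19724972  0.264     ] [ 0.48186264 -0.19769954  0.25      ]
wall front top [ 0.48179595 -0.21330892  0.271     ] wall rear top [ 0.48190743 -0.21807401  0.271     ]
width -0.014405714063403796
base [ 0.4247 -0.0983  0.015 ]
base [ 0.534  -0.0963  0.015 ]
base [ 0.5403 -0.3134  0.015 ]
base [ 0.4302 -0.3177  0.015 ]
```

servo_tool(rows=[0.2,0,0.02,0,0,0,0.3,0.2,0,0.055,0,0,0,0.3,0.2,0.001,0.09,0,0,0,0.3,0.2,0.002,0.125,0,0,0,0.3,0.2,0.003,0.16,0,0,0,0.3,0.2,0.003,0.185,0,0,0,0.3,0.2,0.003,0.196,-0.02,0,0,0.3,0.2,0.003,0.196,-0.06,0,0,0.3,0.2,0.003,0.196,-0.1,0,0,0.3,0.2,0.003,0.196,-0.14,0,0,0.3,0.2,0.003,0.196,-0.18,0,0,0.3,0.2,0.003,0.196,-0.215,0,0,0.3,0.2,0.003,0.196,-0.234,0,0,0.3,0.2,0.003,0.196,-0.234,0,0,0.3,0.2,0.003,0.196,-0.234,0,0,0.3,0.2,0.003,0.196,-0.234,0,0,0.3])

```text
clock: 12.35
position: [0.4792, -0.0609, 0.2486]
tool_rot: [3.141, 0.037, 0.005]
ft_force: [1.3, 0.1, -1.9]
opening: 0.465
```

```bash
python3 look.py l wrist,side,top; python3 - <<'E'
import cv2
im=cv2.imread('pics/l_side.png'); cv2.imwrite('pics/l1.png',cv2.resize(im[140:300,240:390],None,fx=4,fy=3.7,interpolation=cv2.INTER_CUBIC))
im=cv2.imread('pics/l_top.png'); cv2.imwrite('pics/l2.png',cv2.resize(im[180:290,260:380],None,fx=5,fy=5,interpolation=cv2.INTER_CUBIC))
E
```

```text
12.35 [ 0.4792 -0.0609  0.2486] [3.141 0.037 0.005] [ 1.28  0.11 -1.94] 0.465
```

View pics/l1.png

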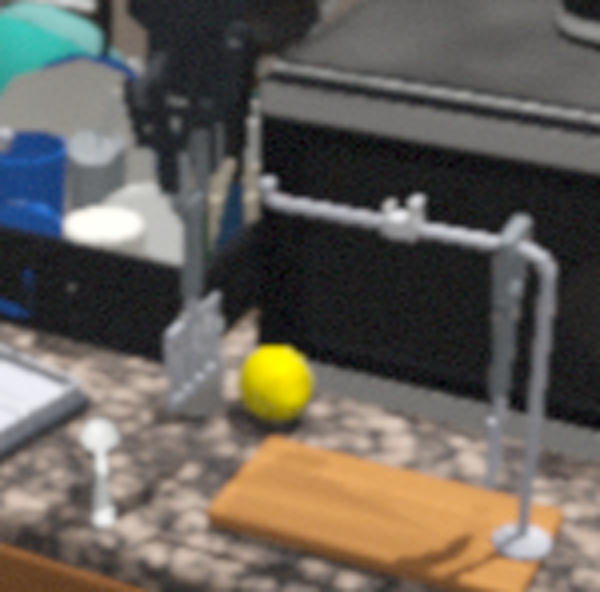

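View pics/l2.png

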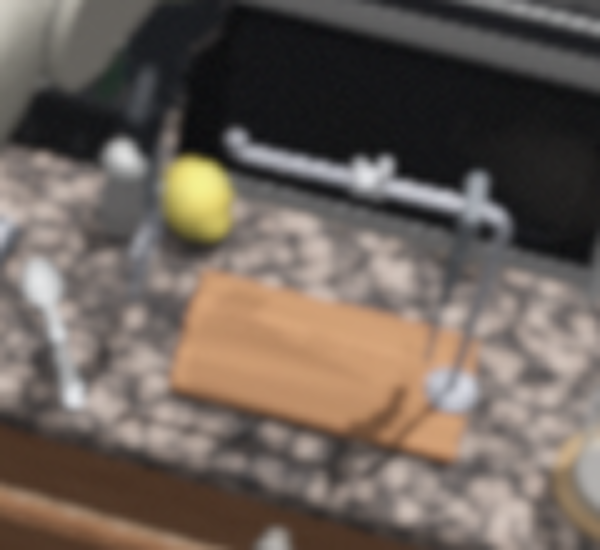

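View pics/l_wrist.png

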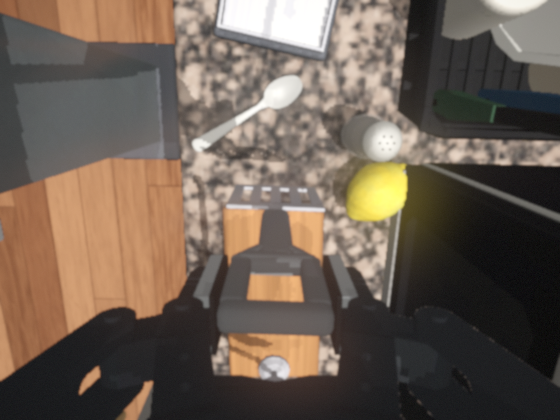

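servo_tool(rows=[0.2,0,-0.006,-0.002,0,0,0,0.2,0.0005,-0.014,-0.002,0,0,0,0.2,0.0006,-0.024,-0.002,0,0,0,0.2,0.0006,-0.032,-0.002,0,0,0,0.2,0.0007,-0.037,-0.002,0,0,0,0.2,0.0007,-0.037,-0.002,0,0,0,0.2,0.0007,-0.037,-0.002,0,0,0])

```text
clock: 13.2
position: [0.4789, -0.0981, 0.2442]
tool_rot: [-3.141, -0.036, 0.0]
ft_force: [0.6, 0.1, -0.9]
opening: 0.462
```

```bash
python3 look.py m side,top; python3 - <<'E'
import cv2,numpy as np
a=cv2.imread('pics/m_side.png'); b=cv2.imread('pics/m_top.png')
cv2.imwrite('pics/m1.png',np.hstack([cv2.resize(a[160:240,270:345],(400,427),interpolation=cv2.INTER_CUBIC),cv2.resize(b[180:260,270:345],(400,427),interpolation=cv2.INTER_CUBIC)]))
E
```

```text
13.2 [ 0.4789 -0.0981  0.2442] [-3.141 -0.036  0.   ] [ 0.64  0.15 -0.93] 0.462
```

View pics/m1.png

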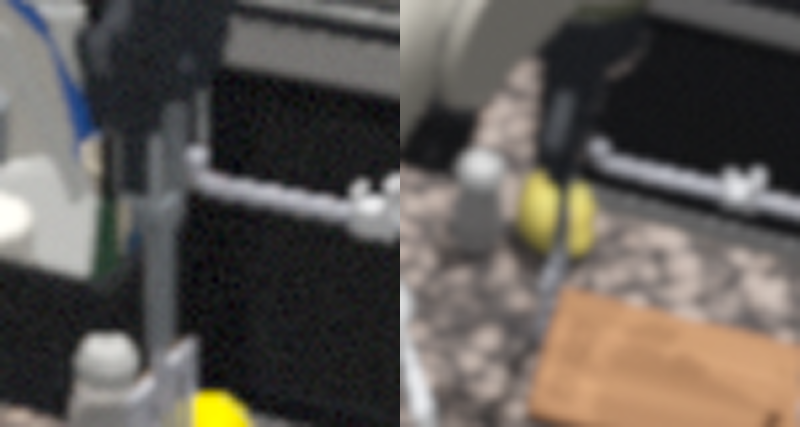

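servo_tool(rows=[0.2,0.001,0,0.002,0,0,0,0.2,0.001,-0.003,0.002,0,0,0,0.2,0.001,-0.006,0.002,0,0,0,0.2,0.001,-0.009,0.002,0,0,0,0.2,0.001,-0.009,0.002,0,0,0])

```text
clock: 13.8
position: [0.4799, -0.1074, 0.2462]
tool_rot: [3.141, 0.036, -0.0]
ft_force: [0.2, 0.2, -1.4]
opening: 0.462
```

servo_tool(rows=[0.2,0.0001,-0.003,0,0,0,0,0.2,0.0002,-0.006,0,0,0,0,0.2,0.0002,-0.009,0,0,0,0,0.2,0.0002,-0.009,0,0,0,0])

```text
clock: 14.2
position: [0.4801, -0.1164, 0.2463]
tool_rot: [3.141, 0.036, -0.0]
ft_force: [0.1, -0.1, -1.6]
opening: 0.464
```

servo_tool(rows=[0.2,0.0001,-0.003,0,0,0,0,0.2,0.0002,-0.006,0,0,0,0,0.2,0.0003,-0.01,0,0,0,0,0.2,0.0003,-0.01,0,0,0,0])

```text
clock: 14.6
position: [0.4804, -0.1265, 0.2463]
tool_rot: [3.141, 0.036, -0.0]
ft_force: [0.2, 0.6, -0.4]
opening: 0.461
```

servo_tool(rows=[0.2,0.0001,-0.004,0,0,0,0,0.2,0.0002,-0.008,0,0,0,0,0.2,0.0003,-0.014,0,0,0,0,0.2,0.0004,-0.02,0,0,0,0,0.2,0.0004,-0.02,0,0,0,0])

```text
clock: 15.1
position: [0.4808, -0.1469, 0.2463]
tool_rot: [3.141, 0.035, -0.0]
ft_force: [-0.2, 0.3, -0.7]
opening: 0.463
```

```bash
python3 look.py n side,top,wrist; python3 - <<'E'
import cv2,numpy as np
a=cv2.imread('pics/n_side.png'); b=cv2.imread('pics/n_top.png')
cv2.imwrite('pics/n1.png',np.hstack([cv2.resize(a[160:240,280:355],(400,427),interpolation=cv2.INTER_CUBIC),cv2.resize(b[180:260,280:355],(400,427),interpolation=cv2.INTER_CUBIC)]))
E
```

```text
15.1 [ 0.4808 -0.1469  0.2463] [ 3.141  0.035 -0.   ] [-0.17  0.33 -0.7 ] 0.463
```

View pics/n1.png

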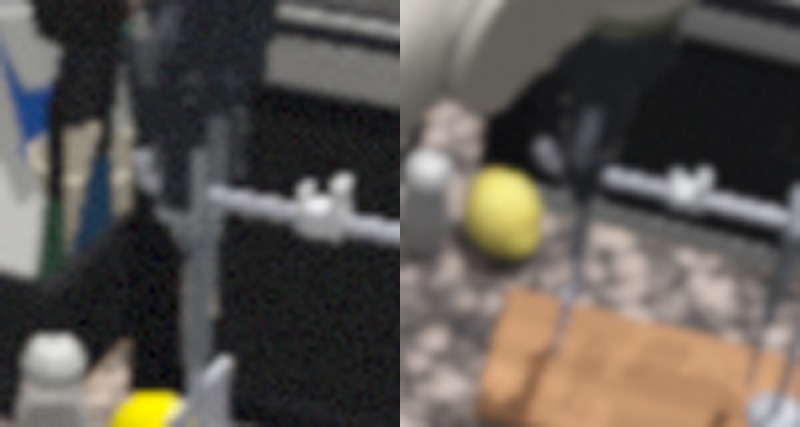

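View pics/n_wrist.png

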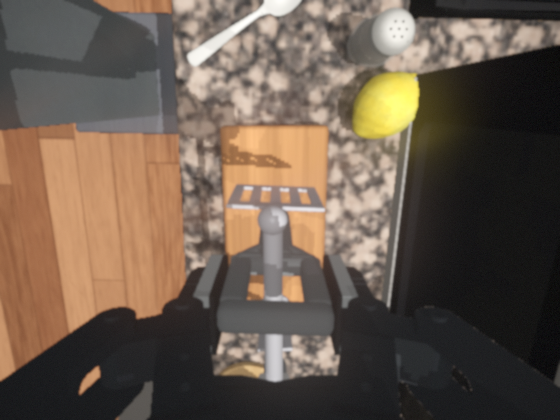

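servo_tool(rows=[0.2,0,-0.008,-0.003,0,0,0,0.2,0,-0.016,-0.0065,0,0,0,0.2,0.0003,-0.024,-0.0065,0,0,0,0.2,0.0005,-0.032,-0.0065,0,0,0,0.2,0.0006,-0.038,-0.0065,0,0,0,0.2,0.0006,-0.041,-0.0065,0,0,0,0.2,0.0006,-0.041,-0.0065,0,0,0])

```text
clock: 15.95
position: [0.4814, -0.1875, 0.2399]
tool_rot: [3.141, 0.035, 0.0]
ft_force: [0.1, -0.1, -1.7]
opening: 0.464
```

servo_tool(rows=[0.2,0,-0.003,0,0,0,0,0.2,0,-0.006,0,0,0,0,0.2,0.0002,-0.009,0,0,0,0,0.2,0.0002,-0.012,0,0,0,0,0.2,0.0002,-0.012,0,0,0,0])

```text
clock: 16.45
position: [0.4816, -0.1994, 0.2398]
tool_rot: [3.141, 0.036, -0.0]
ft_force: [0.3, 0.6, -1.0]
opening: 0.461
```

```bash
python3 look.py o side,top,wrist; python3 - <<'E'
import cv2,numpy as np
from h import *
a=cv2.imread('pics/o_side.png'); b=cv2.imread('pics/o_top.png')
cv2.imwrite('pics/o1.png',np.hstack([cv2.resize(a[160:240,300:375],(400,427),interpolation=cv2.INTER_CUBIC),cv2.resize(b[180:260,290:365],(400,427),interpolation=cv2.INTER_CUBIC)]))
z=np.load('pics/n_wrist.npz'); print('tip',onz((z['K'],z['R'],z['t']),273,219,.262))
E
```

```text
16.45 [ 0.4816 -0.1994  0.2398] [ 3.141  0.036 -0.   ] [ 0.32  0.65 -1.05] 0.461
tip [ 0.47907476 -0.11606777  0.262     ]
```

View pics/o1.png

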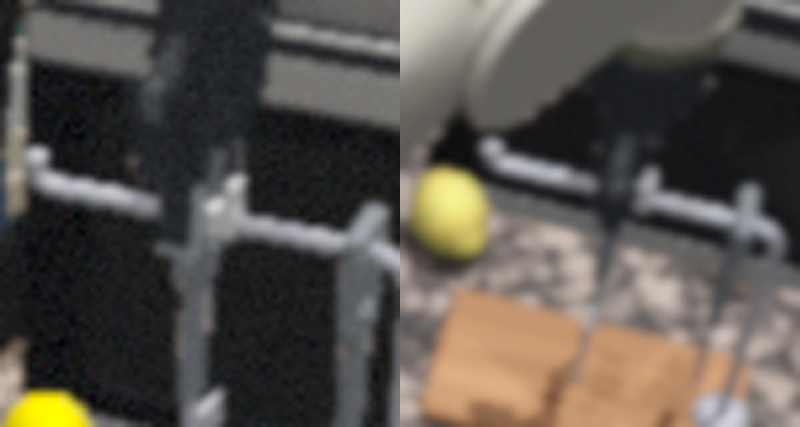

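View pics/o_wrist.png

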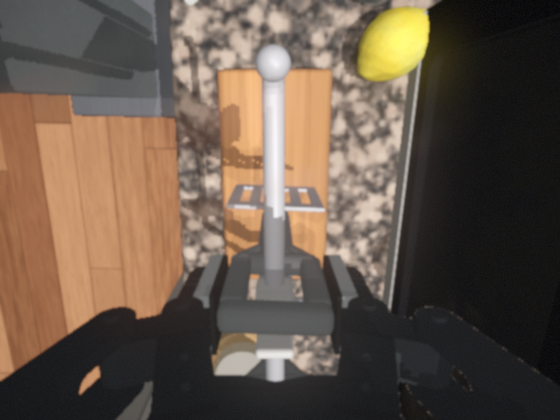

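servo_tool(rows=[0.2,0,-0.002,0,0,0,0,0.2,0,-0.004,0,0,0,0,0.2,0,-0.005,0,0,0,0,0.2,0,-0.005,0,0,0,0])

```text
clock: 17.0
position: [0.4816, -0.2042, 0.2398]
tool_rot: [3.141, 0.036, 0.0]
ft_force: [0.1, 0.5, -1.3]
opening: 0.465
```

servo_tool(rows=[0.2,0,-0.001,0,0,0,0,0.2,0,-0.0015,0,0,0,0,0.2,0,-0.0015,0,0,0,0])

```text
clock: 17.3
position: [0.4816, -0.2055, 0.2398]
tool_rot: [-3.141, -0.036, 0.0]
ft_force: [-0.5, 0.2, -1.4]
opening: 0.466
```

servo_tool(rows=[0.2,0,-0.001,0,0,0,0,0.2,0,-0.0015,0,0,0,0,0.2,0,-0.0015,0,0,0,0])

```text
clock: 17.6
position: [0.4816, -0.2071, 0.2398]
tool_rot: [3.141, 0.036, -0.0]
ft_force: [-0.1, -0.4, -1.4]
opening: 0.466
```

servo_tool(rows=[0.2,0,-0.001,0,0,0,0,0.2,0,-0.001,0,0,0,0,0.2,0,-0.001,0,0,0,0])

```text
clock: 17.9
position: [0.4816, -0.208, 0.2398]
tool_rot: [-3.141, -0.036, 0.0]
ft_force: [-0.5, 0.1, -0.5]
opening: 0.464
```

servo_tool(rows=[0.2,0,-0.001,0,0,0,0,0.2,0,-0.001,0,0,0,0,0.2,0,-0.001,0,0,0,0])

```text
clock: 18.2
position: [0.4816, -0.2085, 0.2398]
tool_rot: [-3.141, -0.037, 0.0]
ft_force: [-0.2, 3.7, -0.1]
opening: 0.464
```

servo_tool(rows=[0.2,0,0.001,0,0,0,0,0.2,0,0.0023,0,0,0,0,0.2,0,0.0023,0,0,0,0])

```text
clock: 18.5
position: [0.4816, -0.2069, 0.2398]
tool_rot: [3.141, 0.036, 0.0]
ft_force: [0.0, 0.1, -1.8]
opening: 0.465
```

servo_tool(rows=[0.2,0,0,-0.001,0,0,0,0.2,0,0,-0.002,0,0,0,0.2,0,0,-0.003,0,0,0,0.2,0,0,-0.004,0,0,0,0.2,0,0,-0.0045,0,0,0,0.2,0,0,-0.0045,0,0,0])

```text
clock: 19.1
position: [0.4815, -0.2067, 0.2351]
tool_rot: [-3.141, -0.036, 0.0]
ft_force: [-0.5, 0.5, -0.1]
opening: 0.461
```

servo_tool(rows=[0.2,0,0,-0.001,0,0,0,0.2,0,0,-0.002,0,0,0,0.2,0,0,-0.003,0,0,0,0.2,0,0,-0.003,0,0,0])

```text
clock: 19.5
position: [0.4815, -0.2067, 0.2321]
tool_rot: [-3.141, -0.036, 0.0]
ft_force: [-0.6, 0.3, -0.8]
opening: 0.466
```

servo_tool(rows=[0.2,0,0,-0.0005,0,0,0,0.2,0,0,-0.001,0,0,0,0.2,0,0,-0.001,0,0,0])

```text
clock: 19.8
position: [0.4816, -0.2067, 0.2312]
tool_rot: [-3.141, -0.037, 0.0]
ft_force: [0.5, 0.1, -1.1]
opening: 0.465
```

servo_tool(rows=[0.2,0,0,-0.0005,0,0,0,0.2,0,0,-0.001,0,0,0,0.2,0,0,-0.001,0,0,0])

```text
clock: 20.1
position: [0.4817, -0.2067, 0.2305]
tool_rot: [3.141, 0.036, 0.0]
ft_force: [-0.4, 0.2, 0.3]
opening: 0.463
```

servo_tool(rows=[0.2,0,0,-0.0006,0,0,0,0.2,0,0,-0.0006,0,0,0])

```text
clock: 20.3
position: [0.4817, -0.2068, 0.2305]
tool_rot: [3.141, 0.036, 0.001]
ft_force: [-2.1, 1.1, 4.8]
opening: 0.465
```

```bash
python3 look.py p side,wrist; python3 - <<'E'
import cv2
a=cv2.imread('pics/p_side.png')
cv2.imwrite('pics/p1.png',cv2.resize(a[170:320,300:390],(480,600),interpolation=cv2.INTER_CUBIC))
E
```

```text
20.3 [ 0.4817 -0.2068  0.2305] [3.141e+00 3.600e-02 1.000e-03] [-2.05  1.09  4.81] 0.465
```

View pics/p1.png

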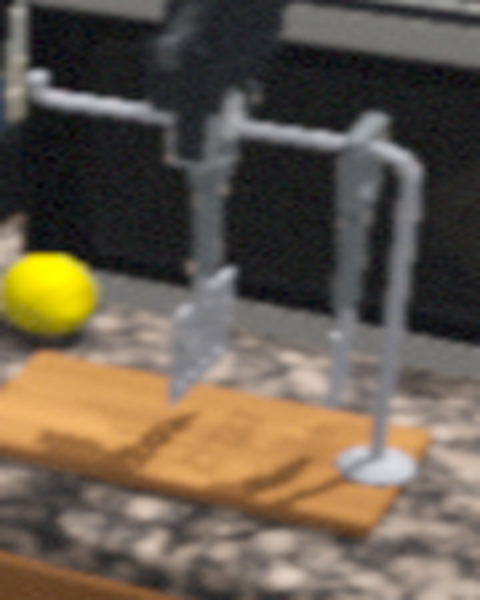

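View pics/p_wrist.png

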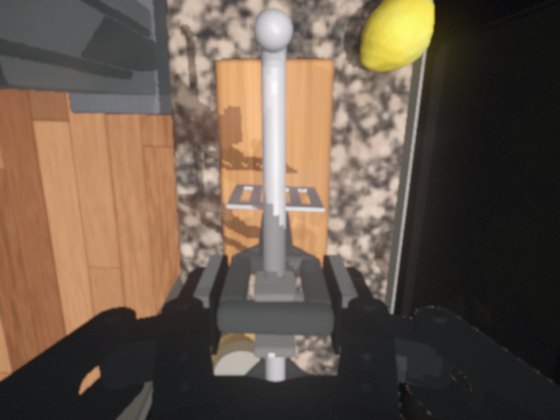

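servo_tool(rows=[0.2,0,0,0.0006,0,0,0,0.2,0,0,0.0006,0,0,0,0.5,0,0,0.0006,0,0,0,0.6,0,0,0.0006,0,0,0,0.75,0,0,0.0006,0,0,0,0.9,0,0,0.0006,0,0,0,1,0,0,0.0006,0,0,0,1,0,0,0.0006,0,0,0,1,0,0,0.0006,0,0,0])

```text
clock: 21.3
position: [0.4816, -0.2067, 0.2302]
tool_rot: [-3.141, -0.036, 0.0]
ft_force: [-0.5, -0.4, -0.5]
opening: 1.003
```

```bash
python3 look.py q wrist
```

```text
21.3 [ 0.4816 -0.2067  0.2302] [-3.141 -0.036  0.   ] [-0.54 -0.39 -0.51] 1.003
```

View pics/q_wrist.png

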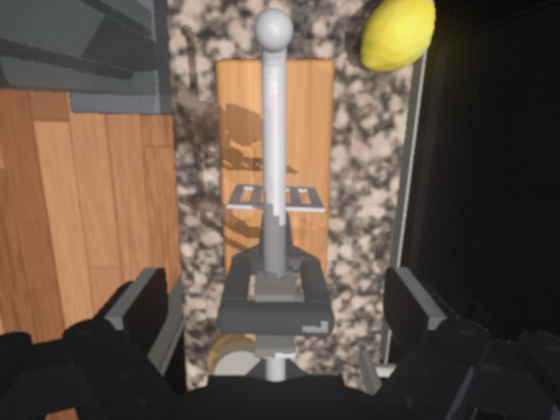

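servo_tool(rows=[1,0,0,0.005,0,0,0,1,0,0,0.015,0,0,0,1,0,0,0.03,0,0,0,1,0,0,0.05,0,0,0,1,0,0,0.08,0,0,0,1,0,0,0.12,0,0,0,1,0,0,0.16,0,0,0,1,0,0,0.2,0,0,0,1,0,0,0.2,0,0,0,1,0,0,0.2,0,0,0,1,0,0,0.2,0,0,0,1,0,0,0.2,0,0,0])

```text
clock: 22.55
position: [0.4812, -0.2065, 0.429]
tool_rot: [-3.14, -0.036, 0.003]
ft_force: [0.1, -0.0, 0.2]
opening: 1.001
```

```bash
python3 look.py r wrist,side,top; python3 - <<'E'
import cv2,numpy as np
a=cv2.imread('pics/r_side.png');w=cv2.imread('pics/r_wrist.png')
cv2.imwrite('pics/r1.png',np.hstack([cv2.resize(a[170:310,290:390],(400,560),interpolation=cv2.INTER_CUBIC),cv2.resize(w[40:320,185:385],(400,560),interpolation=cv2.INTER_CUBIC)]))
E
```

```text
22.55 [ 0.4812 -0.2065  0.429 ] [-3.14e+00 -3.60e-02  3.00e-03] [ 0.07 -0.05  0.19] 1.001
```

View pics/r1.png

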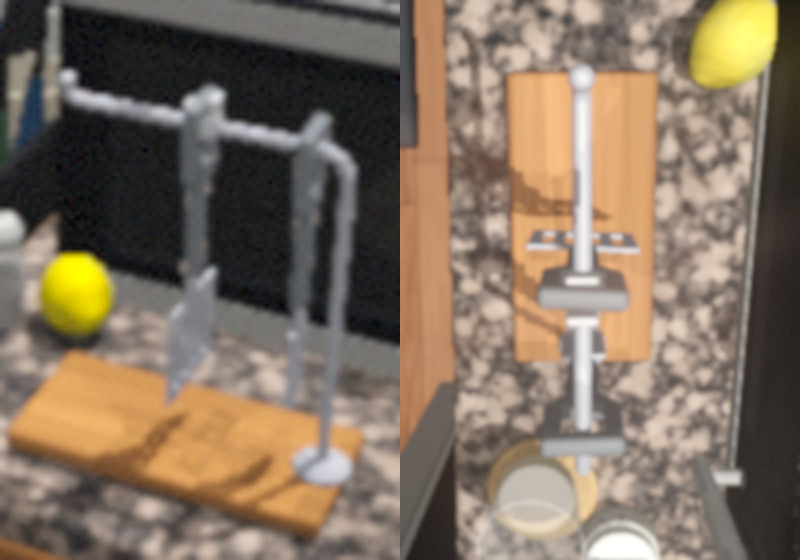

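View pics/r_side.png

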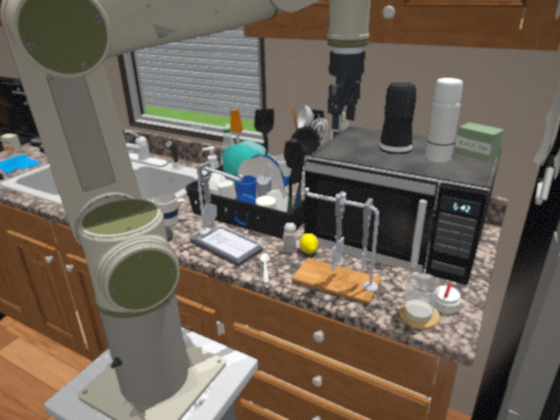

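```bash
python3 -c "
from bench import order
print(order.sign_off())"
```

```text
the job is handed in; nothing more can be done
None
```

I moved the turner from the drip rail to the storage rail, seated it in the saddle of the white clip, let go of it, and handed the job in at about 22.7 s of the 58 s allowed.

- **Taking it off:** I gripped the head across the rail, lifted it 20 mm and slid it off over the drip rail's upturned end.
- **Threading it:** The eye went over the storage rail's ball with no contact that I could tell from the force readings.
- **Finding the saddle:** I slid along until I touched the clip's back wall, at about 3.7 N, then backed off about 1.5 mm and lowered it.
- **Seating:** The eye's roof met the floor about 4 mm above the rail's top, as it should for the saddle. The peak reading was about 5 N.

**Last checks:** The pictures show the turner hanging upright and square between the clip's lip and back wall. The gripper is open, about 20 cm above where it let go, with forces near zero. Both stands look flat, and the other utensils and nearby things look unmoved.

No check failed, but the store tip's sideways position differed by up to 5 mm between cameras. I went by the wrist camera, and the fit and the contacts agreed with it. I did not measure the stands' tilt or shift beyond what the pictures show.

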